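Shut the water valve under the sliding cover

ROBOT

A 6-joint arm with a two-finger parallel gripper is mounted at the origin on a cart in front of the work surface, level with it; the furniture and walls round the work are solid. World frame = base frame: x ahead of the robot, y to its left, z up, the work surface at z = 0. Lengths are in mm, angles in rad, forces in N, time in s.
With the tool pointing down it reaches from about 350 to 875 mm from the base axis. Payload 4.2 kg.
Tool frame: the origin (TCP) lies midway between the tips of the shut fingers; the grasp point (between the pads) lies 19 mm behind it (arm.hold_point_z is the distance from the TCP to the grasp point, in mm); z points along the fingers, y is the line along which they close (so a half turn about z gives the same grasp; the last joint's range is limited). The gripper opens to 85 mm and grips with 20 to 120 N. Pads are 22 mm wide; open, the fingers measure 114 mm over their backs; the gripper's body (76 mm by 85 mm) begins 54 mm behind the grasp point. The pads swing forward as they close: fully open they stand 13 mm farther back than shut.
Start: joints at [1.37, 0.385, 0.008, 0, -1.194, -0.259], TCP at [277.322, 560.082, 231.312] pointing down, gripper open.
Joint ranges: [-3.14, 3.14], [-1.21, 2.06], [-1.07, 1.41], [-3.16, 2.05], [-2.99, -0.16], [-3.1, 3.1]. Speed limits (rad/s): [2.79, 2.79, 3.14, 3.14, 3.14, 3.14].

INTERFACE

Orientations are given as a unit quaternion [x, y, z, w].
In Python, from bench import arm, vision gives the robot as it stands. The module is installed in compiled form; this text tells all that it offers.
- The arm moves only by the tool servo_tool, never from a script. Its argument "plan" is a list of rows, each a list of 7 numbers: the shift along the world's x, y, z each as a share of 300 mm, from -1 to 1, then the turn, a rotation vector about the world's x, y, z each as a share of 2 rad, from -1 to 1, then the opening, from 0 (shut) to 1 (fully open). A call has 1 to 20 rows; each row shifts and turns the commanded pose from where the row before left it; what a row does not reach is not made up. A row lasts 1/8 s, in which the tool goes at most 62.5 mm and 10.7 degrees, less where a joint would pass 70% of its speed; a pose out of reach is approached as far as the arm can. A call with a number of a shift or a turn outside -1 to 1 is refused whole. A call with a gripper value outside its range is refused whole. The fingers move at their own pace and stop on an object; the grip force is fixed at half the most. Time passes only in rows, so rows that do not move let the fingers close. It gives the time, the measured TCP pose, the force, the opening and the grip force at its end, in the units of the state.
- arm.read_state(): the state, without advancing time (a new reading comes with each control period).
- vision.get_image(name): name is "scene" or "top" or "wrist"; returns a dict with "image" (384x512x3 uint8, red, green, blue), "z_map" (384x512 float32, mm along the optical axis (not along the pixel's ray), 0 where there is no reading), "K" (3x3 intrinsics, pixels), "world_to_cam" (4x4, takes a point from world to camera coordinates); the wrist camera has in their place "mount" (4x4, takes a point from camera to tool coordinates, whose origin is the TCP and whose axes are the flange's). Camera axes: x right, y down, z forward; pixel columns grow to the right and rows downward; lengths in mm; the calibration is good to about 2 mm. A picture is of the moment at which its call begins: read the wrist's pose just before it.
- arm.job_done(): hands the job in; it is judged then, once.
The state is a dict: "clock": time; "joints": joint angles; "joint_vel": joint speeds; "joint_efforts": joint torques, N m; "position": TCP position; "ee_rot": TCP orientation; "contact_force": force on the tool from outside, world axes, zero at the start; "wrist_torque": the same for the moment, N m; "gripper_width": finger opening in mm; "grasp_force": force on a finger pad.
Only numpy, scipy, OpenCV 4.12 (cv2) and the standard library are available. Lean on these libraries where they do the work, as an engineer would, in place of code of your own. Each camera call takes 0.05 s, during which the arm holds its last target. There are 200 camera calls.

TASK

Shut off the water at the grey valve box: with the fingertips, push the aluminium cover along its rails to the left, all the way to its end stop, so that both valve handles are uncovered. Then push the handle that ends in a round disc fully shut: a quarter turn to the left, to its stop, until it lies across its pipe. Slide the cover, do not lift it off its rails, and leave the plain straight handle and the things standing around where they are.

Things in the scene. Friction and masses are not known exactly. Their poses are not given: they have to be found in the camera images.
- valve_box: Grey steel box, fixed, 208 mm (x) by 562 mm (y), y -144 to +418. Origin on the bench under the middle of its open bay (bay y -137 to +142 mm; a closed housing 62 mm high lies left of it). y runs along the rails, + to the robot's left; x points away from the robot. Front and back walls 86 mm high, inner faces at x = -97 and +97 mm; right end wall 35 mm high
- left_stop (a point): Where the cover's left edge ends its travel, at box y = +409 mm, 81 mm above the bench, midway between the small stops on the two ledges. The cover slides on ledges 16 mm wide inside the front and back walls, 76 mm above the bench
- cover: Loose flat aluminium cover, 189 (x) by 265 (y) by 5 mm, about 0.45 kg, on the ledges, hiding the bay and both handles. Origin at the centre of its underside; axes as the box's. It slides freely along the box's y (a few newtons): centre at box y 0 to 20 mm at the start, about 276 mm against the left stop. Its top is 81 mm above the bench and carries one push step, 110 mm long in x, 27 mm high
- cover_push (a point): Middle of the upright right-hand face of the cover's push step (the face looks to the cover's -y; the other side slopes down to +y). It lies over the cover's centre, 96 mm above the bench; the step's top is 108 mm above the bench
- disc_valve: Quarter-turn brass valve on a copper pipe along the box's x, fixed in the bay at either of two places: box x 30 mm, y -75 or +45 mm; the plain valve is at the other. Origin on the bay's floor, on the axis of its handle, 6 mm above the bench; axes as the box's. Below the handle the pipe and brass reach up to 39 mm above the bench
- disc_lever (a joint): Turn (rad) of the steel handle with the disc end: a bar 12 mm wide with a 36 mm disc centred 62 mm from the axis, 48 to 62 mm above the bench. 0 = open, along the pipe to the box's -x (to the robot); it turns clockwise from above, its end sweeping to the box's +y; 1.571 = shut, pointing to +y, at its stop. Starts at 0 to 0.25; stays where left; takes about 4 N at 45 mm from the axis
- disc_tip (a point): Outer end of the disc handle, 80 mm from its axis, 55 mm above the bench
- plain_valve: The other valve, alike and placed likewise, whose handle is a plain straight bar
- plain_lever (a joint): Turn (rad) of the plain straight handle, 12 mm wide, reaching 80 mm from its axis, otherwise as the disc handle (same directions and heights); starts at 0 to 0.25 and must stay there
- plain_tip (a point): Outer end of the plain straight handle, 80 mm from its axis, 55 mm above the bench
- the_oil_bottle: Small brown oil dropper bottle, 34 mm across, 102 mm tall, right of the box; a bystander, origin at the centre of its underside
- the_vial_0: Small capped vial, 25 mm across, 56 mm tall, in front of the box; a bystander, origin at the centre of its underside
- the_loose_rock: Small grey stone, 52x66x45 mm, right of the box; a bystander, origin at the centre of its underside
- the_screwdriver_2: Yellow-handled screwdriver, 166 mm long, 23 mm thick, lying in front of the box; a bystander, origin at the centre of its underside
- the_masking_tape: Roll of masking tape, 100 mm across, 25 mm tall, lying beyond the box's left end; a bystander, origin at the centre of its underside
- the_adjustable_wrench: Adjustable wrench, 165 mm long, 11 mm thick, lying in front of the box; a bystander, origin at the centre of its underside

How it is judged:
By the outcome, as a careful person would: the job done as asked, in the order asked, and still so for the second after the job is handed in, with the robot touching nothing.
It also fails if it takes over 58 s, if anything falls off the work surface, if the arm or the gripper's body presses on something with over 40 N, if the wrist force passes 120 N, or if a joint passes its speed limit or range.

## Working session

There is one attempt and no reset: what is moved stays moved. The work goes in short steps, Python scripts to look and compute and a tool call to move; the robot and the scene stay as the last step left them, time stands still between calls to the robot, and variables do not carry over. Pictures are saved under pics/ and viewed, at most 10 in all, crops included, and the job is handed in when it is done.

Besides the shell and the picture viewer there is one more tool, called after "Emit:" in YAML: its name, and indented under it one key for each argument. servo_tool: Moves the arm, as the interface text tells. Its arguments: {"type":"object","properties":{"plan":{"type":"array"}},"required":["plan"]}

```bash
mkdir -p pics
cat > h.py <<'E'
import numpy as np, cv2
from bench import arm, vision
def grab(n,tag):
    s=arm.read_state(); d=vision.get_image(n)
    cv2.imwrite(f'pics/{tag}.png',d['image'][:,:,::-1]); np.savez(f'{tag}.npz',pos=s['position'],rot=s['ee_rot'],**d)
    return s,d
def world(d,uv):
    """pixels -> world points by depth map (fixed cameras)"""
    out=[]
    for u,v in uv:
        z=float(d['z_map'][int(v),int(u)]); p=np.linalg.inv(d['K'])@[u,v,1]*z
        out.append((np.linalg.inv(d['world_to_cam'])@[*p,1])[:3])
    return np.array(out)
def onplane(d,uv,h):
    W=np.linalg.inv(d['world_to_cam']); o=W[:3,3]; out=[]
    for u,v in uv:
        r=W[:3,:3]@(np.linalg.inv(d['K'])@[u,v,1]); out.append(o+r*(h-o[2])/r[2])
    return np.array(out)
E
python3 - <<'E'
from h import *
for n in('scene','top'):
    s,d=grab(n,n+'0')
    W=np.linalg.inv(d['world_to_cam']);print(n,W[:3,3].round(),d['K'].round(1).tolist())
print(s)
a=cv2.imread('pics/scene0.png');b=cv2.imread('pics/top0.png')
cv2.imwrite('pics/s0.png',cv2.resize(a,(800,600)));cv2.imwrite('pics/t0.png',cv2.resize(b,(800,600)))
E
```

```text
scene [-201. -364.  808.] [[382.6, 0.0, 258.4], [0.0, 382.6, 195.2], [0.0, 0.0, 1.0]]
top [ 352.  -17. 1271.] [[384.5, 0.0, 251.7], [0.0, 384.5, 192.6], [0.0, 0.0, 1.0]]
{'clock': 0.05, 'joints': array([ 1.36961825e+00,  3.85566116e-01,  6.68386839e-03, -4.88931120e-04,
       -1.19397902e+00, -2.58602473e-01]), 'joint_vel': array([ 0.0001199 , -0.00192899,  0.00082825,  0.00134088,  0.00131847,
        0.00060705]), 'joint_efforts': array([-5.82117882e-04, -3.93676722e+01,  1.89163005e+01,  4.20550480e+00,
       -2.28006080e-03,  7.41388050e-06]), 'position': array([277.07641512, 559.61133351, 230.24000217]), 'ee_rot': array([ 9.73670304e-01, -2.27958376e-01, -1.97486895e-04,  1.03856805e-03]), 'contact_force': array([-0.8988119 ,  0.34946749, -0.28481244]), 'wrist_torque': array([-0.01358304, -0.00333007,  0.02542112]), 'grasp_force': 0.0, 'gripper_width': 85.14517546869465}
```

View pics/s0.png

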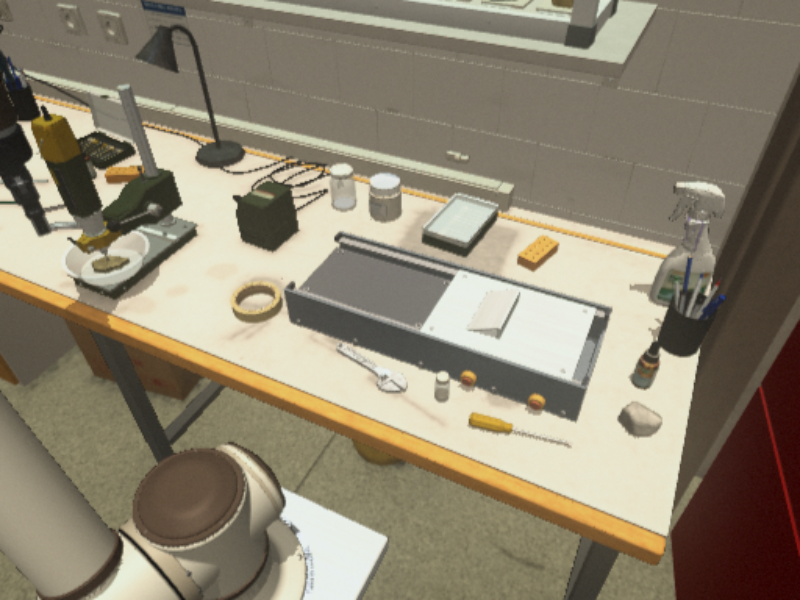

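View pics/t0.png

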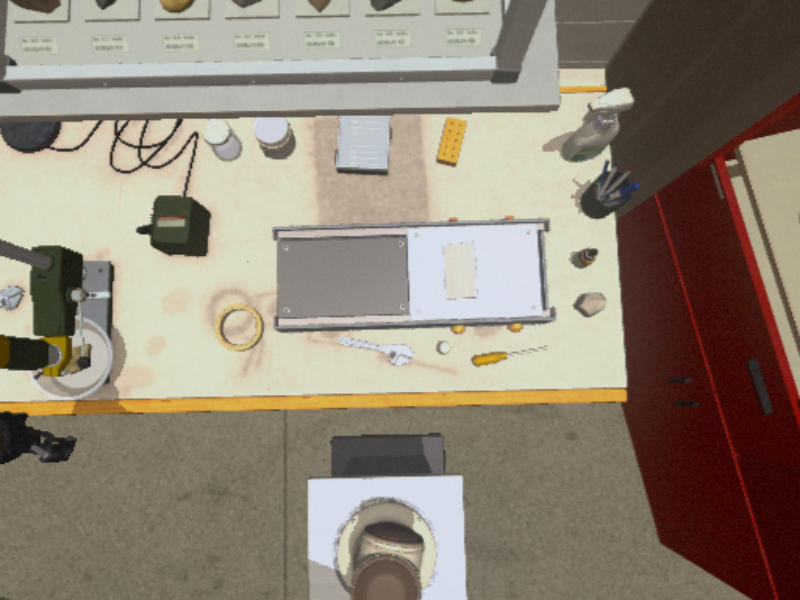

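The scene view and the top view both show the box lying almost along world y, with the cover at its right end. In the top view the cover's left edge is near u=408, the step near (460,270), the wrench near (380,348), the vial near (443,348) and the screwdriver near (500,356). The bottle and rock are at the right and the tape is at (240,327).

Run:
```python
from h import *
def pts(d):
    v,u=np.mgrid[:384,:512]; z=d['z_map']; p=np.stack([u,v,np.ones_like(u)],-1)@np.linalg.inv(d['K']).T*z[...,None]
    W=np.linalg.inv(d['world_to_cam']); return p@W[:3,:3].T+W[:3,3]
for n in('top','scene'):
    d=dict(np.load(n+'0.npz')); P=pts(d); im=d['image'].astype(int)
    roi=(P[...,0]>350)&(P[...,0]<800)&(P[...,1]<300)&(P[...,1]>-400)&(d['z_map']>0)
    bright=im.min(-1)>170
    def rect(m,name):
        m=m.astype(np.uint8); k,l,st,c=cv2.connectedComponentsWithStats(m); i=1+np.argmax(st[1:,4]); q=P[l==i]
        r=cv2.minAreaRect(q[:,:2].astype(np.float32)); print(n,name,st[i,4],'c',np.round(r[0],1),'size',np.round(r[1],1),'ang',round(r[2],2),'z med',np.median(q[:,2]).round(1), 'max',np.percentile(q[:,2],98).round(1)); return q
    rect(roi&(P[...,2]>60)&(P[...,2]<84)&bright,'cover')
    rect(roi&(P[...,2]>99)&(P[...,2]<115),'step top')
    rect(roi&(P[...,2]>90)&(P[...,2]<115),'step')
    rect(roi&(P[...,2]>30)&(P[...,2]<120),'box')
    q=rect(roi&(P[...,2]>50)&(P[...,2]<70)&~bright,'housing')
```

```text
top cover 4606 c [559.8 -65.9] size [192.2 542.9] ang 0.55 z med 80.1 max 83.7
top step top 282 c [ 560. -173.] size [108.7  31.5] ang 0.64 z med 104.6 max 111.6
top step 518 c [ 560.9 -164.4] size [110.5  48.8] ang 0.11 z med 100.1 max 111.0
top box 11489 c [561.9 -66.7] size [242.9 561.5] ang 0.88 z med 77.6 max 101.3
top housing 4151 c [558.8  77.2] size [162.3 268.2] ang 0.37 z med 61.5 max 66.4
scene cover 4181 c [559.4 -67.5] size [192.7 538.4] ang 0.64 z med 79.6 max 82.6
scene step top 229 c [ 558. -178.] size [112.7  25. ] ang 0.78 z med 103.8 max 108.2
scene step 421 c [ 557.9 -169.2] size [112.7  42.7] ang 0.64 z med 99.8 max 107.8
scene box 11986 c [550.5 -67.4] size [226.9 561.8] ang 0.32 z med 76.4 max 98.5
scene housing 2850 c [571.6  80.7] size [172.  261.9] ang 0.48 z med 60.6 max 63.9
```

Emit:
servo_tool:
  plan:
    - [0.07,-0.2,0,0,0,0.018,0]
    - [0.07,-0.2,0,0,0,0.018,0]
    - [0.07,-0.2,0,0,0,0.018,0]
    - [0.07,-0.2,0,0,0,0.018,0]
    - [0.07,-0.2,0,0,0,0.018,0]
    - [0.07,-0.2,0,0,0,0.018,0]
    - [0.07,-0.2,0,0,0,0.018,0]
    - [0.07,-0.2,0,0,0,0.018,0]
    - [0.07,-0.2,0,0,0,0.018,0]
    - [0.07,-0.2,0,0,0,0.018,0]
    - [0.07,-0.2,0,0,0,0.018,0]
    - [0.07,-0.2,0,0,0,0.018,0]
    - [0.07,-0.2,0,0,0,0.018,0]
    - [0,0,0,0,0,0,0]
    - [0,0,0,0,0,0,0]

```text
clock: 1.98
position: [545.2, -206.9, 230.5]
ee_rot: [1.0, 0.004, -0.001, -0.0]
contact_force: [-0.3, -0.2, 0.3]
gripper_width: 0.2
grasp_force: 0.0
```

Emit:
servo_tool:
  plan:
    - [0.053,-0.063,0,0,0,0,0]
    - [0,0,-0.15,0,0,0,0]
    - [0,0,-0.15,0,0,0,0]
    - [0,0,-0.1,0,0,0,0]
    - [0,0,-0.06,0,0,0,0]
    - [0,0,0,0,0,0,0]

```text
clock: 2.72
position: [560.5, -224.0, 92.2]
ee_rot: [1.0, 0.005, -0.002, -0.0]
contact_force: [-0.3, -0.5, -0.2]
gripper_width: 0.1
grasp_force: 0.0
```

Run:
```python
from h import *
s,d=grab('scene','scene1'); print(s['position'],s['contact_force'])
im=cv2.imread('pics/scene1.png')[130:280,230:420]; cv2.imwrite('pics/s1.png',cv2.resize(im,(760,600),interpolation=cv2.INTER_CUBIC))
```

```text
[ 560.54262937 -223.97500888   92.19500297] [-0.3337605  -0.51380939 -0.21468204]
```

View pics/s1.png

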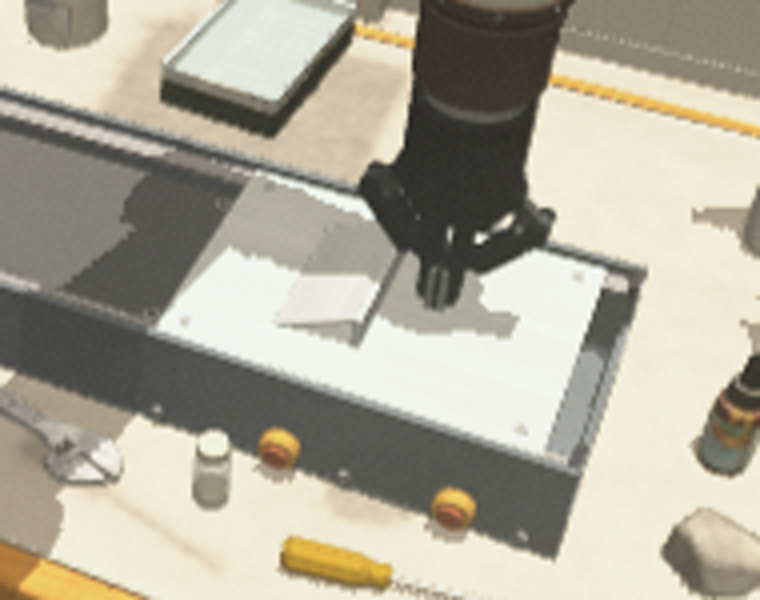

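Shut fingertips are just above the cover at (435,290), right of the step face at about (380,300), with nothing touched. I can push now.

Emit:
servo_tool:
  plan:
    - [0,0.03,-0.01,0,0,0,0]
    - [0,0.03,0,0,0,0,0]
    - [0,0.03,0,0,0,0,0]
    - [0,0.05,0,0,0,0,0]
    - [0,0.06,0,0,0,0,0]
    - [0,0.06,0,0,0,0,0]
    - [-0.002,0.06,0,0,0,0,0]
    - [0,0.06,0,0,0,0,0]
    - [-0.002,0.06,0,0,0,0,0]
    - [0,0.06,0,0,0,0,0]
    - [-0.002,0.06,0,0,0,0,0]
    - [0,0.06,0,0,0,0,0]
    - [-0.002,0.06,0,0,0,0,0]
    - [0,0.06,0,0,0,0,0]
    - [0,0.06,0,0,0,0,0]
    - [0,0.04,0,0,0,0,0]
    - [0,0.02,0,0,0,0,0]
    - [0,0,0,0,0,0,0]

```text
clock: 5.03
position: [559.1, 33.2, 89.9]
ee_rot: [1.0, 0.004, -0.0, -0.0]
contact_force: [-0.3, 0.8, 0.6]
gripper_width: 0.2
grasp_force: 0.0
```

Emit:
servo_tool:
  plan:
    - [0,0.03,0,0,0,0,0]
    - [0,0.02,0,0,0,0,0]
    - [0,0.02,0,0,0,0,0]
    - [0,0.01,0,0,0,0,0]
    - [0,0,0,0,0,0,0]

```text
clock: 5.65
position: [559.5, 56.8, 90.4]
ee_rot: [1.0, 0.004, 0.0, -0.0]
contact_force: [-0.6, -0.2, 0.8]
gripper_width: 0.2
grasp_force: 0.0
```

Run:
```python
from h import *
s,d=grab('top','top2'); print(s['position'],s['contact_force'])
im=cv2.imread('pics/top2.png')[130:220,165:365]; cv2.imwrite('pics/t2.png',cv2.resize(im,(800,360),interpolation=cv2.INTER_CUBIC))
```

```text
[559.48899421  56.84599903  90.44616269] [-0.6383653  -0.22831659  0.76440463]
```

View pics/t2.png

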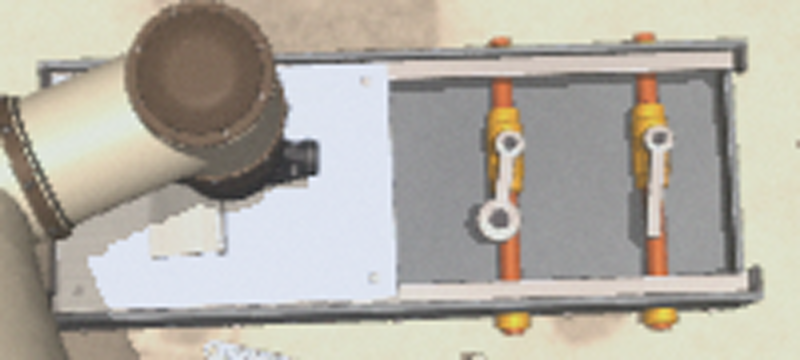

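Both handles are uncovered: the disc handle (axis (509,143), disc (497,220)) is at the left place and the plain one at the right (657,138). The cover's right edge is at u≈392 and there is no stop force yet, so I keep pushing.

Emit:
servo_tool:
  plan:
    - [0,0.01,0,0,0,0,0]
    - [0,0.01,0,0,0,0,0]
    - [0,0.01,0,0,0,0,0]

```text
clock: 6.08
position: [557.8, 61.6, 90.6]
ee_rot: [1.0, 0.004, -0.002, 0.003]
contact_force: [2.7, -22.0, 2.8]
gripper_width: -0.1
grasp_force: 10.8
```

Emit:
servo_tool:
  plan:
    - [0,-0.06,0,0,0,0,0]
    - [0,-0.01,0.2,0,0,0,0]
    - [0,-0.05,0.15,0,0,0,0]
    - [0,-0.15,0,0,0,0,0]
    - [0,-0.2,0,0,0,0,0]
    - [0,-0.2,0,0,0,0,0]
    - [0,-0.2,0,0,0,0,0]
    - [-0.2,-0.15,0,0,0,0,0]
    - [-0.15,0,0,0,0,0,0]
    - [0,0,0,0,0,0,0]

```text
clock: 7.32
position: [461.4, -233.6, 195.5]
ee_rot: [1.0, 0.003, 0.0, -0.001]
contact_force: [0.2, 0.2, 0.3]
gripper_width: 0.2
grasp_force: 0.0
```

Run:
```python
from h import *
s,d=grab('top','top3'); print(s['position'],s['contact_force'])
d2=dict(np.load('top2.npz'))
px=lambda u,v:(165+u/4-.4,130+v/4-.4)
print('axis,disc',onplane(d2,[px(509,143),px(497,220)],63).round(1).tolist())
print('plain',onplane(d2,[px(657,138),px(654,234)],63).round(1).tolist())
s,e=grab('scene','scene3')
a=cv2.imread('pics/top3.png')[130:225,165:365];b=cv2.imread('pics/scene3.png')[140:280,175:400]
cv2.imwrite('pics/c3.png',np.vstack([cv2.resize(a,(600,285),interpolation=2),cv2.resize(b,(600,315),interpolation=2)]))
```

```text
[ 461.44881387 -233.61545962  195.52154046] [0.15605933 0.16548704 0.34519441]
axis,disc [[590.4, -157.3, 63.0], [528.4, -145.5, 63.0]]
plain [[591.9, -275.9, 63.0], [514.4, -269.8, 63.0]]
```

View pics/c3.png

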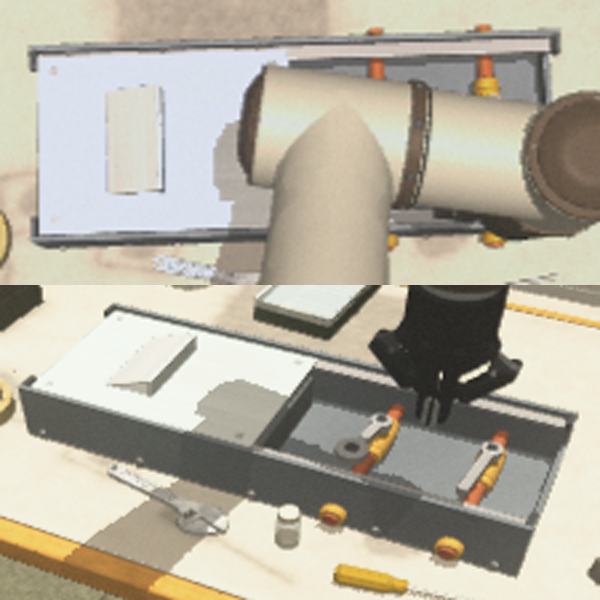

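The cover now lies at its left stop (22 N felt) and the step is well to the left. The disc handle is at about (375,430) in the lower part, at roughly 0.19 rad. Its axis measures (590,-157), as expected for the y=+45 place.

```bash
python3 -c "
from h import *
print(arm.read_state()['joints'].round(2))
d=dict(np.load('top3.npz'));px=lambda u,v:(165+u/3,130+v/3)
print(onplane(d,[px(37,140),px(290,60),px(163,140)],81).round(1))"
```

```text
[-0.15  0.24 -0.3  -0.   -1.03  1.73]
[[558.8 205.1  81. ]
 [638.4 -61.4  81. ]
 [555.8  73.6  81. ]]
```

Emit:
servo_tool:
  plan:
    - [0.02,0.016,0,0,0,-0.085,0]
    - [0.02,0.016,0,0,0,-0.085,0]
    - [0.02,0.016,0,0,0,-0.085,0]
    - [0.02,0.016,0,0,0,-0.085,0]
    - [0.02,0.016,0,0,0,-0.085,0]
    - [0.02,0.016,0,0,0,-0.085,0]
    - [0.02,0.016,0,0,0,-0.085,0]
    - [0.02,0.016,0,0,0,-0.085,0]
    - [0.02,0.016,0,0,0,-0.085,0]
    - [0.02,0.012,0,0,0,-0.02,0]
    - [0,0,-0.1,0,0,0,0]
    - [0,0,-0.1,0,0,0,0]
    - [0,0,0,0,0,0,0]

```text
clock: 9.05
position: [523.9, -185.6, 133.0]
ee_rot: [0.711, -0.704, -0.002, 0.001]
contact_force: [0.2, 0.6, 0.9]
gripper_width: 0.0
grasp_force: 0.0
```

Run:
```python
from h import *
s,d=grab('scene','scene4'); print(s['position'],s['contact_force'],s['joints'].round(2))
b=cv2.imread('pics/scene4.png')[150:270,250:400]
cv2.imwrite('pics/c4.png',cv2.resize(b,(750,600),interpolation=2))
```

```text
[ 523.90845657 -185.63501766  132.98481201] [0.23698191 0.58177295 0.86149344] [-0.05  0.36 -0.3  -0.   -0.92  0.06]
```

View pics/c4.png

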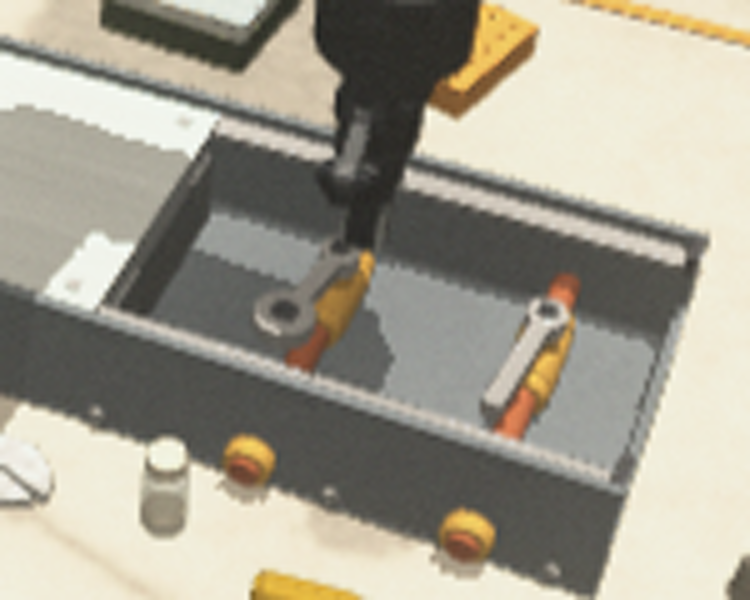

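The shut fingers hang above the gap right of the disc handle, clear of both handles. I descend and start the sweep.

Emit:
servo_tool:
  plan:
    - [-0.005,-0.005,-0.1,0,0,0,0]
    - [0,0,-0.1,0,0,0,0]
    - [0,0,-0.075,0,0,0,0]
    - [0,0,0,0,0,0,0]
    - [0,0.02,0,0,0,0,0]
    - [0,0.02,0,0,0,0,0]
    - [0,0.02,0,0,0,0,0]
    - [0,0.02,0,0,0,0,0]
    - [0,0.02,0,0,0,0,0]
    - [0,0,0,0,0,0,0]

```text
clock: 10.35
position: [522.5, -157.2, 52.7]
ee_rot: [0.71, -0.704, -0.0, -0.0]
contact_force: [0.1, 0.3, 0.1]
gripper_width: -0.0
grasp_force: 0.1
```

Emit:
servo_tool:
  plan:
    - [0,0.015,-0.005,0,0,0,0]
    - [0.007,0.034,0,0,0,0,0]
    - [0.008,0.034,0,0,0,0,0]
    - [0.011,0.02,0,0,0,0,0]
    - [0.011,0.02,0,0,0,0,0]
    - [0.012,0.02,0,0,0,0,0]
    - [0.013,0.014,0,0,0,0,0]
    - [0.013,0.014,0,0,0,0,0]
    - [0.014,0.012,0,0,0,0,0]
    - [0,0,0,0,0,0,0]

```text
clock: 11.6
position: [549.8, -102.5, 51.1]
ee_rot: [0.71, -0.704, -0.0, -0.0]
contact_force: [-0.7, 0.0, 1.2]
gripper_width: 0.2
grasp_force: 0.8
```

Emit:
servo_tool:
  plan:
    - [0.012,0.008,0,0,0,0,0]
    - [0.012,0.006,0,0,0,0,0]
    - [0.01,0.005,0,0,0,0,0]
    - [0.008,0,0,0,0,0,0]
    - [0,0,0,0,0,0,0]

```text
clock: 12.22
position: [559.2, -97.5, 51.0]
ee_rot: [0.71, -0.704, -0.002, 0.002]
contact_force: [-7.5, -1.5, 5.1]
gripper_width: -0.1
grasp_force: 4.6
```

Run:
```python
from h import *
s,d=grab('scene','scene5'); print(s['position'],s['contact_force'])
b=cv2.imread('pics/scene5.png')[150:270,250:400]
cv2.imwrite('pics/c5.png',cv2.resize(b,(750,600),interpolation=2))
```

```text
[559.2279581  -97.53994684  50.99573748] [-7.46681691 -1.5155957   5.1286412 ]
```

View pics/c5.png

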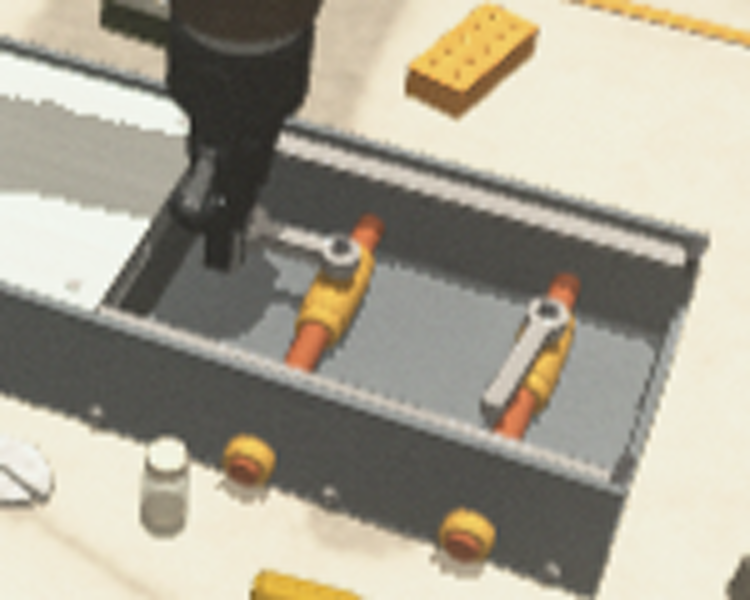

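The disc handle now lies across its pipe, hub at (345,250) and bar running left to (250,230), with the plain handle unmoved. I push a little more to confirm the stop.

Emit:
servo_tool:
  plan:
    - [0.01,0,0,0,0,0,0]
    - [0.007,0,0,0,0,0,0]
    - [0,0,0,0,0,0,0]

```text
clock: 12.65
position: [559.7, -97.6, 50.7]
ee_rot: [0.71, -0.704, -0.006, 0.006]
contact_force: [-17.0, 0.7, 12.7]
gripper_width: 0.2
grasp_force: 10.0
```

Emit:
servo_tool:
  plan:
    - [-0.07,0,0,0,0,0,0]
    - [-0.03,-0.02,0,0,0,0,0]
    - [0,0,0.15,0,0,0,0]
    - [0,0,0.2,0,0,0,0]
    - [0,0,0.15,0,0,0,0]
    - [0,-0.15,0,0,0,0,0]
    - [-0.2,-0.2,0,0,0,0,0]
    - [-0.2,-0.2,0,0,0,0,0]
    - [0,0,0,0,0,0,0]

```text
clock: 13.78
position: [447.0, -239.1, 201.9]
ee_rot: [0.709, -0.706, 0.001, -0.001]
contact_force: [0.6, 0.9, 1.2]
gripper_width: -0.0
grasp_force: 0.0
```

Run:
```python
from h import *
s,d=grab('top','top6'); s,e=grab('scene','scene6'); print(s['position'],s['contact_force'])
a=cv2.imread('pics/top6.png')[130:240,125:405];b=cv2.imread('pics/scene6.png')[140:295,140:440]
cv2.imwrite('pics/c6.png',np.vstack([cv2.resize(a,(600,236),interpolation=2),cv2.resize(b,(600,310),interpolation=2)]))
```

```text
[ 448.60932503 -238.20121857  201.99520208] [ 0.6997091   0.49363839 -0.54864047]
```

View pics/c6.png

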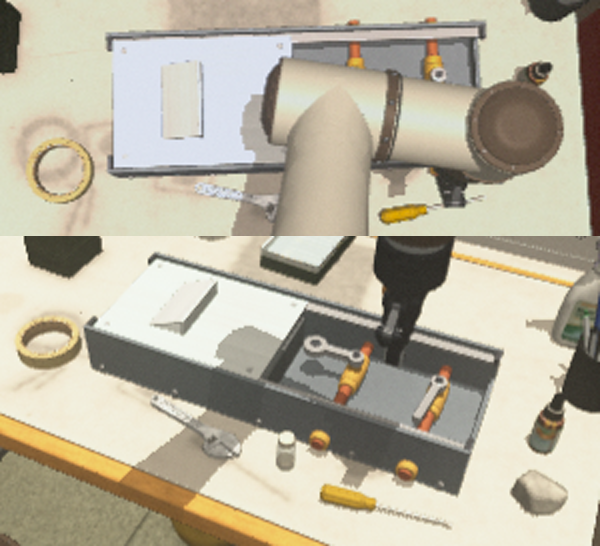

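The cover rests at the left stop and the disc handle points to +y (hub (358,355), disc (318,345)). The plain handle and all bystanders are unmoved, and the arm is clear. A last angle check comes before handing in.

Run:
```python
from h import *
e=dict(np.load('scene6.npz'));px=lambda u,v:(140+u/2,140+(v-236)/2)
p=onplane(e,[px(358,355),px(318,345)],63);h=(p[1]-p[0])[:2];print(p.round(1),'turn',np.arctan2(h[1],-h[0]).round(3))
if np.arctan2(h[1],-h[0])>1.4: print(arm.job_done())
```

```text
[[ 588.1 -162.4   63. ]
 [ 583.2 -103.2   63. ]] turn 1.49
the job is handed in; nothing more can be done
None
```

The cover is slid left onto its end stop and the disc handle is pushed shut to its stop. Both stops were felt as rising force, and the last picture put the handle at about 1.49 rad, from pixels picked by eye. The plain handle and the things around the box look untouched, and the job was handed in at about 14 s on the robot's clock.

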